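# Turn the drying mineral lick with the spatula

### The job

Pick up the spatula and use it to turn over the mineral lick that lies on the lower level of the drying board: slide the blade under it with a light hand, so as not to gouge the board, and tip it up against the step and over, so that it ends upside down, lying flat on the upper level. Only the spatula may touch the lick, and the turned lick already on the board and the things around it must stay where they are. Then set the spatula down on the table beside the board, blade and foot flat on the tabletop as it stood before, and let go.

Things in the scene. Friction and masses are not known exactly. Their poses are not given: they have to be found in the camera images.
- spatula: Cranked steel spatula, 186 mm long, 150 g, standing on blade and rear foot. Origin on its underside below the grip point; x to the blade's front edge, z up. Black handle bar 18 mm wide, 22 mm tall, x -60 to 20 mm, centre line at z 45 mm. Flat blade 60 mm wide, 2 mm thick, x 40 to 110 mm, underside z 0; sloping neck between. Foot at x -72 mm, 40 mm wide, down to z 0.
- blade_edge (a point): Middle of the lower front edge of the spatula's blade (x = 110 mm, z = 0 of the spatula); axes as the spatula's.
- board: Fixed two-level wooden drying board, 280 mm long (x, along the step). Origin on the tabletop below the step, mid-length; y points from the lower to the upper level (roughly to the robot's left), z up. Lower level: y -135 to 0 mm, top at z 12 mm. Upper level: y 0 to 135 mm, top at z 20 mm. The step is an upright face 8 mm high at y 0, sharp-edged. No other rims.
- lick: The lick to turn: hard grey disc, 90 mm across, 14 mm thick, about 160 g, cross scored on its top. On the lower level, 2 to 14 mm short of the step; slides when pushed, stops at the step. Origin: centre of the face now down; z points to the scored face (now up). The lower face is 78 mm across; a bevel rises 3 mm over the outer 6 mm, leaving a wedge gap 3 mm high under the rim.
- turned_lick: A like lick that has been turned already, bevel upward, on the upper level towards the board's far (+x) end. Leave it alone. Origin at the centre of its underside, z up.
- tub: Small white-capped jar, 66 mm across, 60 mm tall, on the table beyond the spatula. Origin at the centre of its underside. Leave it alone.
- amber1: Amber bottle, 72 mm across, 170 mm tall, at the back of the table. Origin at the centre of its underside. Leave it alone.
- amber2: Amber bottle, 72 mm across, 170 mm tall, at the back of the table. Origin at the centre of its underside. Leave it alone.
- white1: White bottle, 84 mm across, 200 mm tall, on the left. Origin at the centre of its underside. Leave it alone.
- cup: Clear measuring cup, 80 mm across, 90 mm tall, on the left. Origin at the centre of its underside. Leave it alone.
- dish: White bowl, 110 mm across, 40 mm tall, at the back right. Origin at the centre of its underside. Leave it alone.
Things that resemble listed ones, but are neither listed nor needed, are in the scene too. Leave any purple look-alike of the spatula alone.

How it is judged:
By the outcome, as a careful person would: the job done as asked, in the order asked, and still so for the second after the job is handed in, with the robot touching nothing.
It also fails if it takes over 61 s, if anything falls off the work surface, if the arm or the gripper's body presses on something with over 40 N, if the wrist force passes 120 N, or if a joint passes its speed limit or range.

### The arm

A 7-joint arm with a two-finger parallel gripper is mounted at the origin on the work surface. World frame = base frame: x ahead of the robot, y to its left, z up, the work surface at z = 0. Lengths are in mm, angles in degrees, forces in N, time in s.
With the tool pointing down it reaches from about 350 to 900 mm from the base axis. Payload 19.9 kg.
Tool frame: the origin (TCP) lies at the centre of the arm's flange, where the gripper is bolted on; the fingertips stand 199 mm ahead of it and the grasp point (between the pads) lies 180 mm ahead of it (tcp_to_grasp is the distance from the TCP to the grasp point, in mm); z points along the fingers, y is the line along which they close (so a half turn about z gives the same grasp; the last joint's range is limited). The gripper opens to 94 mm and grips with 3 to 60 N. Pads are 16 mm wide; open, the fingers measure 119 mm over their backs; the gripper's body (75 mm by 177 mm) begins 78 mm behind the grasp point.
Start: joints at [74.513, 23.915, -0.59, 92.452, 0.269, 63.638, -3.037], TCP at [141.762, -608.706, 404.625] pointing down, gripper open.
Joint ranges: [-161.28, 161.28], [-22.2, 115.67], [-73.04, 71.86], [3.21, 147.25], [-68.34, 248.33], [10.77, 114.83], [-161.83, 161.83]. Speed limits (degrees/s): [108.29, 108.29, 136.94, 136.94, 172.46, 172.46, 172.46].

### API

Orientations are given as [roll, pitch, yaw] about the fixed x, y, z axes, in that order (R = Rz(yaw) Ry(pitch) Rx(roll)).
In Python, from bench import get_state, snapshot, camera_params, job_done, tcp_to_grasp gives the robot as it stands.
- The arm moves only by the shell command python3 -m inch 'ROWS' [FORCE]. ROWS is JSON, a list that holds one entry, the list of rows, each a list of 5 numbers: the shift along the tool's x, y, z in cm, then the turn about the tool's z in rad, then the gripper command: -1 is fully open, 1 is shut, values between are in proportion. A call has 1 to 20 rows; each row shifts and turns the commanded pose from where the row before left it, along the tool's axes as they then stand; what a row does not reach is not made up. A row lasts 1/8 s, in which the tool goes at most 62.5 mm and 10.7 degrees, less where a joint would pass 70% of its speed; a pose out of reach is approached as far as the arm can. A call is refused whole if a number of a shift passes 6.25 or a number of a turn 0.188, either way. A call with a gripper value outside its range is refused whole. The fingers move at their own pace and stop on an object; FORCE is the grip in N (left out, the last holds). Time passes only in rows, so rows that do not move let the fingers close. It gives the time, the measured TCP pose, the force and the opening at its end, in the units of the state.
- get_state(): the state, without advancing time (a new reading comes with each control period).
- snapshot(name): name is "scene" or "top"; returns (picture, depth): 420x560x3 uint8, red, green, blue; 420x560 float32, mm along the optical axis (not along the pixel's ray), 0 where there is no reading.
- camera_params(name): a dict with "intrinsics" (3x3 intrinsics, pixels), "R" (3x3) and "t" (3): a world point X has camera coordinates R X + t. Camera axes: x right, y down, z forward; pixel columns grow to the right and rows downward; lengths in mm; the calibration is good to about 2 mm. A picture is of the moment at which its call begins. camera_params takes no time and is no camera call.
- job_done(): hands the job in, once; it reports no verdict.
The state is a dict: "time": time; "joint_pos": joint angles; "joint_velocities": joint speeds; "tau": joint torques, N m; "tcp_pos": TCP position; "tool_rot": TCP orientation; "wrist_force": force on the tool from outside, world axes, zero at the start; "wrist_torque": the same for the moment, N m; "finger_gap": finger opening in mm.
Only numpy, scipy, OpenCV 4.12 (cv2) and the standard library are available. Lean on these libraries where they do the work, as an engineer would, in place of code of your own. Each camera call takes 0.05 s, during which the arm holds its last target. There are 200 camera calls.

## Working session

There is one attempt and no reset: what is moved stays moved. The work goes in short steps, Python scripts to look and compute and a shell command to move; the robot and the scene stay as the last step left them, time stands still between calls to the robot, and variables do not carry over. Pictures are saved under pics/ and viewed, on a budget of 10 in all, crops included, one or two more only if the job needs it, and the job is handed in when it is done.

```bash
ls; mkdir -p pics; python3 - <<'E'
from bench import *
import cv2,numpy as np
print(get_state(), tcp_to_grasp)
for n in("scene","top"):
    p,d=snapshot(n); np.savez(f"pics/{n}0.npz",p=p,d=d)
    cv2.imwrite(f"pics/{n}0.png",p[:,:,::-1]); c=camera_params(n); print(n,c)
E
```

```text
pics
{'time': 0.0, 'joint_pos': array([74.5126548 , 23.94879027, -0.59171096, 92.48691349,  0.26719237,
       63.64050876, -3.03521394]), 'joint_velocities': array([ 0.01848985,  0.04878667,  0.08795716,  0.00983849,  0.00415853,
        0.1420597 , -0.05254549]), 'tau': array([ 1.11625013e-03, -8.51243377e+01,  6.39098827e-01, -4.26004100e+01,
       -4.88529587e-02,  1.84887566e-02,  9.42081647e-05]), 'tcp_pos': array([ 141.74603772, -608.56114785,  404.00664177]), 'tool_rot': array([-1.79925227e+02,  3.03569615e-03,  1.31118539e+01]), 'wrist_force': array([-0.72236915,  0.59774237, -0.64618164]), 'wrist_torque': array([ 0.03195212, -0.00622116, -0.0125765 ]), 'finger_gap': 93.96135550194968} 180.4
scene {'intrinsics': array([[481.41354975,   0.        , 280.19366581],
       [  0.        , 481.41354975, 200.84239355],
       [  0.        ,   0.        ,   1.        ]]), 'R': array([[-0.78846611,  0.61506112,  0.00458384],
       [ 0.40846543,  0.52916741, -0.74373237],
       [-0.45986649, -0.58453543, -0.66846178]]), 't': array([ 417.44581114, -154.6891181 , 1552.03888486])}
top {'intrinsics': array([[526.97688676,   0.        , 277.12344927],
       [  0.        , 526.97688676, 203.25777346],
       [  0.        ,   0.        ,   1.        ]]), 'R': array([[ 0.02853065, -0.99958158, -0.00476113],
       [-0.99607726, -0.02803086, -0.08393067],
       [ 0.08376209,  0.00713705, -0.99646022]]), 't': array([ -24.80021814,  520.87906887, 1582.04549135])}
```

View pics/top0.png

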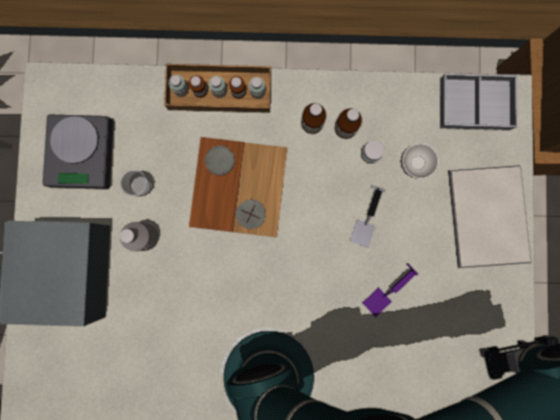

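View pics/scene0.png

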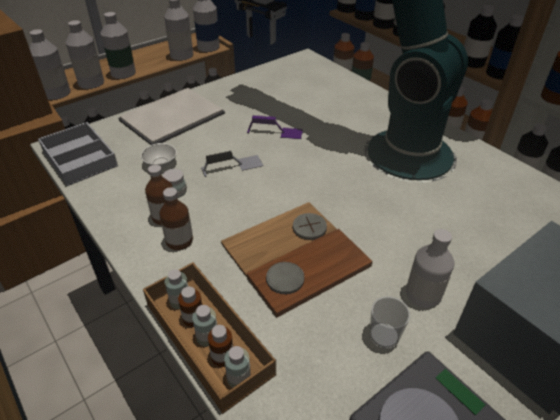

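Candidates: for the spatula, the black-handled one at top (368,215), versus the purple look-alike at (390,290), which is not it. For the lick, the cross-scored disc at top (251,213) on the light lower level, versus the plain disc at (220,160), which is the turned one. Next I measure and take one close crop.

```bash
cat > h.py <<'E'
import numpy as np, cv2
from bench import *
def ray(n,uv,z):
    c=camera_params(n);R,t,K=c["R"],c["t"],c["intrinsics"]
    uv=np.atleast_2d(np.asarray(uv,float)); o=-R.T@t
    d=np.c_[(uv[:,0]-K[0,2])/K[0,0],(uv[:,1]-K[1,2])/K[1,1],np.ones(len(uv))]@R
    return o+d*((z-o[2])/d[:,2])[:,None]
def proj(n,X):
    c=camera_params(n);q=np.atleast_2d(X)@c["R"].T+c["t"];q=q@c["intrinsics"].T
    return q[:,:2]/q[:,2:]
E
python3 - <<'E'
from h import *
p=np.load("pics/top0.npz")["p"];d=np.load("pics/top0.npz")["d"]
hsv=cv2.cvtColor(p,cv2.COLOR_RGB2HSV)
for (u,v) in [(251,205),(220,160),(270,180),(215,200),(363,235),(376,195),(320,180)]: print((u,v),p[v,u],hsv[v,u],d[v,u])
a=cv2.resize(p[120:250,185:295],None,fx=3.6,fy=3.6,interpolation=cv2.INTER_CUBIC)
b=cv2.resize(p[170:260,340:400],None,fx=5.2,fy=5.2,interpolation=cv2.INTER_CUBIC)
h=max(a.shape[0],b.shape[0]); o=np.zeros((h,a.shape[1]+b.shape[1],3),np.uint8); o[:a.shape[0],:a.shape[1]]=a;o[:b.shape[0],a.shape[1]:]=b
cv2.imwrite("pics/crop1.png",o[:,:,::-1]);print(o.shape,a.shape)
E
```

```text
(251, 205) [111 110 102] [ 27  21 111] 1597.9603
(220, 160) [104 103  96] [ 26  20 104] 1600.5739
(270, 180) [142 103  63] [ 15 142 142] 1615.8425
(215, 200) [117  67  35] [ 12 179 117] 1607.4227
(363, 235) [154 149 156] [141  11 156] 1613.641
(376, 195) [20 18 20] [150  26  20] 1567.0428
(320, 180) [178 172 158] [ 21  29 178] 1628.0646
(468, 708, 3) (468, 396, 3)
```

View pics/crop1.png

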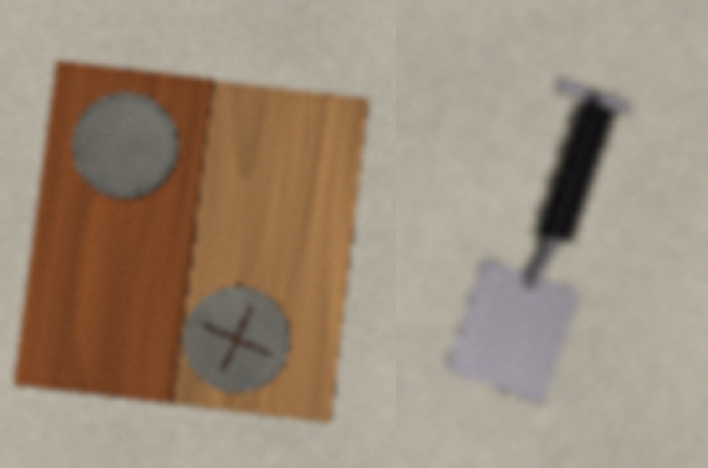

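The crop confirms both choices. The scored lick is on the light lower half at crop (238,338), close to the step. The spatula has a black handle at (575,170), a grey blade at (515,330), and its foot at the top. Now the numbers.

```bash
python3 - <<'E'
from h import *
p=np.load("pics/top0.npz")["p"]; hsv=cv2.cvtColor(p,cv2.COLOR_RGB2HSV).astype(int)
H,S,V=hsv[...,0],hsv[...,1],hsv[...,2]
def roi(m,a,b,c,d):
    z=np.zeros(m.shape,np.uint8); z[c:d,a:b]=m[c:d,a:b]; return z
def big(m):
    cs,_=cv2.findContours(m,cv2.RETR_EXTERNAL,cv2.CHAIN_APPROX_NONE); return max(cs,key=cv2.contourArea)[:,0,:].astype(float)
# light vs dark by rows: step edge
wood=(S>90); pts=[];rt=[];lf=[]
for v in range(150,192):
    r=p[v,225:262,0].astype(float)
    row=p[v].astype(float).sum(1)
    # step: strongest rise in red
    if v<175 and False: pass
    g=np.gradient(p[v,:,0].astype(float)); seg=slice(236,246)
    w=np.clip(g[seg],0,None); pts.append([(w*np.arange(236,246)).sum()/w.sum(),v])
    s=S[v]; lo=np.where(s[180:300]>75)[0]+180; rt.append([lo.max()+.5,v]); lf.append([lo.min()-.5,v])
def fit(P):
    vx,vy,x,y=cv2.fitLine(np.float32(P)[:,:2],cv2.DIST_HUBER,0,.01,.01).ravel(); return np.array([x,y]),np.array([vx,vy])
for nm,P,z in(("step",pts,20),("lowedge",rt,12),("upedge",lf,20)):
    X=ray("top",P,z); c,d=fit(X); d=d*np.sign(d[0]); print(nm,c.round(1),"ang",np.degrees(np.arctan2(d[1],d[0])).round(2)); 
    if nm=="step": c0,d0=c,d
n=np.array([-d0[1],d0[0]])
for nm,P,z in(("lowedge",rt,12),("upedge",lf,20)): print(nm,"offset from step",((ray("top",P,z)[:,:2]-c0)@n).mean())
for nm,b,z in(("lick",(233,268,195,232),26),("turned",(203,237,143,177),32)):
    m=roi((S<60)&(V<135)&(V>60),*b).astype(np.uint8)
    m=cv2.morphologyEx(m,cv2.MORPH_CLOSE,np.ones((5,5)))
    C=big(m); X=np.float32(ray("top",C,z)[:,:2]);c,r=cv2.minEnclosingCircle(X); A=cv2.contourArea(C)
    cc=ray("top",C.mean(0),z)[0]; print(nm,"circ",np.round(c,1),r,"mean",cc.round(1),"from step",(cc[:2]-c0)@n,"along",(cc[:2]-c0)@d0)
W=np.argwhere(roi(wood,180,300,125,250))[:,::-1]
hull=cv2.minAreaRect(np.float32(ray("top",W,16)[:,:2])); print("board",hull)
hm=roi(V<60,340,400,170,260); C=big(hm); X=np.float32(ray("top",C,56)[:,:2]); print("handle",cv2.minAreaRect(X), cv2.fitLine(X,2,0,.01,.01).ravel())
for n_ in("top",):
    bl=(np.abs(H-140)<25)&(V>120)&(S<40)
    B=big(roi(bl,345,385,215,255)); X=np.float32(ray("top",B,2)[:,:2]); print("blade",cv2.minAreaRect(X),len(B))
    print("bladecorners",cv2.boxPoints(cv2.minAreaRect(X)))
E
```

```text
step [616.2 104.1] ang -2.78
lowedge [601.9 -26.4] ang -5.39
upedge [613.9 242.8] ang -5.38
lowedge offset from step -132.14498245173212
upedge offset from step 138.31212063395992Traceback (most recent call last):
  File "<stdin>", line 28, in <module>
cv2.error: OpenCV(4.12.0) /io/opencv/modules/imgproc/src/shapedescr.cpp:315: error: (-215:Assertion failed) npoints >= 0 && (depth == CV_32F || depth == CV_32S) in function 'contourArea'
```

```bash
python3 - <<'E'
from h import *
p=np.load("pics/top0.npz")["p"]; hsv=cv2.cvtColor(p,cv2.COLOR_RGB2HSV).astype(int)
H,S,V=hsv[...,0],hsv[...,1],hsv[...,2]
def roi(m,a,b,c,d):
    z=np.zeros(m.shape,np.uint8); z[c:d,a:b]=m[c:d,a:b]; return z
def big(m):
    cs,_=cv2.findContours(m,cv2.RETR_EXTERNAL,cv2.CHAIN_APPROX_NONE); return max(cs,key=cv2.contourArea)[:,0,:].astype(np.float32)
a=np.radians(-5.38); d=np.array([np.cos(a),np.sin(a)]); n=np.array([-d[1],d[0]])
lo=np.array([601.9,-26.4])@n; up=np.array([613.9,242.8])@n
print("width",up-lo); s0=(lo+up)/2; print("step offset",s0)
P=[]
for v in range(150,192):
    uv0=proj("top",[0,0,0]); g=np.gradient(cv2.GaussianBlur(p,(3,3),0)[v,:,0].astype(float)); e=int(np.argmax(g[228:254]))+228
    w=np.clip(g[e-2:e+3],0,None); P.append([(w*np.arange(e-2,e+3)).sum()/w.sum(),v])
X=ray("top",P,20)[:,:2]; f=cv2.fitLine(np.float32(X),cv2.DIST_HUBER,0,.01,.01).ravel(); print("stepfit",np.degrees(np.arctan(f[1]/f[0])),"off",np.median(X@n))
for nm,b,z in(("lick",(233,268,195,232),26),("turned",(203,237,143,177),32)):
    m=roi((S<60)&(V<135)&(V>60),*b); m=cv2.morphologyEx(m,cv2.MORPH_CLOSE,np.ones((5,5)))
    C=big(m); X=np.float32(ray("top",C,z)[:,:2]);c,r=cv2.minEnclosingCircle(X)
    e=cv2.fitEllipse(C); cc=ray("top",e[0],z)[0]; print(nm,"circ",np.round(c,1),r,"ell",cc.round(1),"from step",cc[:2]@n-s0,"along",cc[:2]@d)
hm=roi(V<60,340,400,170,260); C=big(hm); X=np.float32(ray("top",C,56)[:,:2]); print("handle",cv2.minAreaRect(X))
bl=(np.abs(H-140)<25)&(V>120)&(S<40)
X=np.float32(ray("top",big(roi(bl,345,385,215,255)),2)[:,:2]); print("blade",cv2.minAreaRect(X))
W=np.argwhere(roi(S>75,180,300,125,250))[:,::-1]; print("board",cv2.minAreaRect(np.float32(ray("top",W,16)[:,:2])))
E
```

```text
width 269.13923725362883
step offset 164.72053717034015
stepfit -5.059904 off 160.65274295030287
lick circ [486.8  70.5] 43.313297271728516 ell [486.7  70.3  26. ] from step -49.11005727876595 along 478.00292761569574
turned circ [648.  169.7] 43.60989761352539 ell [647.9 169.5  32. ] from step 64.74735671483685 along 629.1563213709072
handle ((529.3811645507812, -298.57720947265625), (17.817171096801758, 83.51509094238281), 72.45783996582031)
blade ((438.2509765625, -272.27288818359375), (55.940147399902344, 66.0), 72.57487487792969)
board ((571.06494140625, 111.69432067871094), (270.2371520996094, 280.30950927734375), 84.8326644897461)
```

```bash
python3 -m inch '[[[4.3,-2.24,0,0,-1],[4.3,-2.24,0,0,-1],[4.3,-2.24,0,0,-1],[4.3,-2.24,0,0,-1],[4.3,-2.24,0,0,-1],[4.3,-2.24,0,0,-1],[4.3,-2.24,0,0,-1],[4.3,-2.24,0,0,-1],[4.3,-2.24,0,0,-1],[4.3,-2.24,0,0,-1]]]'; python3 -m inch '[[[0,0,0.3,-0.18,-1],[0,0,0.5,-0.18,-1],[0,0,0.5,-0.18,-1],[0,0,0.5,-0.18,-1],[0,0,0.5,-0.18,-1],[0,0,0.5,-0.18,-1],[0,0,0.5,-0.18,-1],[0,0,0.5,-0.18,-1],[0,0,0.5,-0.18,-1],[0,0,0.5,-0.18,-1],[0,0,0.5,-0.18,-1],[0,0,0.5,-0.18,-1],[0,0,0.5,-0.18,-1],[0,0,0.5,-0.18,-1],[0,0,0.5,-0.105,-1],[0,0,0,0,-1]]]'; python3 -c "
from bench import *;s=get_state();print(s['joint_pos'],s['tcp_pos'],s['tool_rot'])"
```

```text
time: 1.35
tcp_pos: [510.7, -291.9, 404.4]
tool_rot: [-180.0, 0.0, 13.1]
wrist_force: [0.8, -1.0, -1.3]
finger_gap: 94.2
time: 3.35
tcp_pos: [509.5, -293.2, 331.0]
tool_rot: [180.0, -0.1, 163.5]
wrist_force: [-0.5, 0.7, 0.1]
finger_gap: 94.2
[ 58.14928087  30.42291873 -41.32271095 100.73004123  23.23927385
  57.76866593  81.51488249] [ 509.49385413 -293.15741062  331.04504774] [ 1.79958885e+02 -6.43817950e-02  1.63457166e+02]
```

```bash
python3 -m inch '[[[0,0,2.5,0,-1],[0,0,2.5,0,-1],[0,0,2.5,0,-1],[0,0,1.8,0,-1],[0,0,1.2,0,-1],[0,0,0.1,0,-1],[0,0,0,0,-0.2],[0,0,0,0,0.2],[0,0,0,0,0.45],[0,0,0,0,1],[0,0,0,0,1],[0,0,0,0,1]]]' 50; python3 - <<'E'
from h import *
p,d=snapshot("scene"); uv=proj("scene",[490,-285,30])[0].astype(int); print(uv)
cv2.imwrite("pics/grip.png",cv2.resize(p[max(uv[1]-60,0):uv[1]+60,uv[0]-80:uv[0]+80],None,fx=4,fy=4,interpolation=2)[:,:,::-1])
print(get_state()['wrist_force'])
E
```

```text
time: 4.85
tcp_pos: [509.8, -293.0, 225.7]
tool_rot: [180.0, -0.0, 163.5]
wrist_force: [0.1, 0.8, 0.5]
finger_gap: 37.6
[233 159]
[0.5620166  0.07363363 0.81541235]
```

View pics/grip.png

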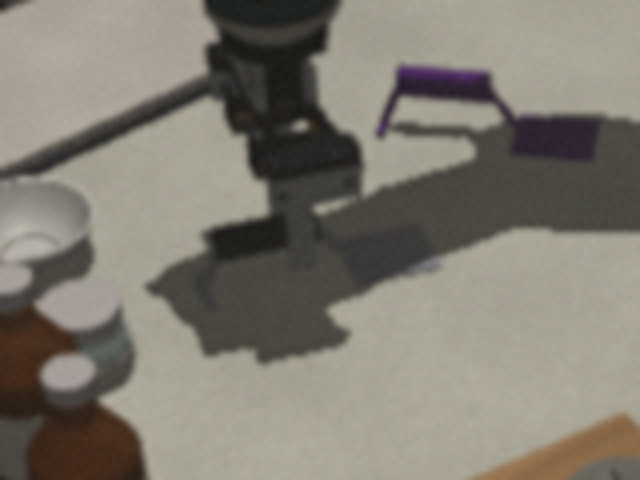

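The fingers straddle the handle at (290,235), still closing. I'll finish the grip and lift.

```bash
python3 -m inch '[[[0,0,0,0,1],[0,0,0,0,1],[0,0,0,0,1],[0,0,0,0,1],[0,0,0,0,1],[0,0,0,0,1]]]' 55; python3 -m inch '[[[0,0,-0.3,0,1],[0,0,-1,0,1],[0,0,-2,0,1],[0,0,-3,0,1],[0,0,-2,0,1]]]'
```

```text
time: 5.65
tcp_pos: [509.7, -293.0, 225.6]
tool_rot: [180.0, -0.0, 163.5]
wrist_force: [0.2, -0.3, -0.3]
finger_gap: 17.7
time: 6.28
tcp_pos: [510.0, -293.0, 311.1]
tool_rot: [-180.0, 0.1, 163.5]
wrist_force: [-0.4, -0.6, -1.8]
finger_gap: 17.5
```

```bash
python3 -m inch '[[[1.82,3.4,0,0,1],[1.82,3.4,0,0,1],[1.82,3.4,0,0,1],[1.82,3.4,0,0,1],[1.82,3.4,0,0,1],[0,0,0,0.172,1],[0,0,0,0.172,1],[0,0,0,0.172,1],[0,0,0,0.172,1],[0,0,0,0.172,1],[0,0,0,0.172,1],[0,0,0,0.172,1],[0,0,0,0.17,1],[0,0,0,0,1]]]'; python3 - <<'E'
from h import *
s=get_state(); print(s['joint_pos'],s['tcp_pos'],s['wrist_force'],s['wrist_torque'])
p,d=snapshot("top"); np.savez("pics/top1.npz",p=p,d=d); q,_=snapshot("scene")
a=cv2.resize(p[185:285,215:335],None,fx=3.2,fy=3.2,interpolation=2); u=proj("scene",[480,-20,50])[0].astype(int);print(u)
b=cv2.resize(q[u[1]-62:u[1]+38,u[0]-60:u[0]+60],None,fx=3.2,fy=3.2,interpolation=2)
cv2.imwrite("pics/appr.png",np.hstack([a,b])[:,:,::-1])
E
```

```text
time: 8.02
tcp_pos: [470.8, -103.9, 309.3]
tool_rot: [180.0, 0.0, 84.9]
wrist_force: [-0.0, 0.2, -1.3]
finger_gap: 17.4
[ 33.74330435  18.83373059 -29.02476713 116.61916094  12.31091512
  47.40394318  -7.50342927] [ 470.80115677 -103.94702109  309.27917733] [-0.01460967  0.21222057 -1.32467085] [-0.03709238 -0.12134234 -0.00353264]
[290 198]
```

View pics/appr.png

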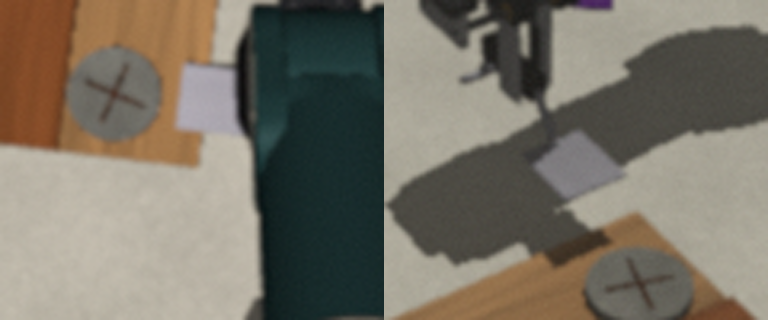

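The blade points at the lick: its front edge is at left crop (180,97) and the lick at (115,93). I'll measure the blade's position at its height of about 86 mm.

```bash
python3 - <<'E'
from h import *
p=np.load("pics/top1.npz")["p"]; hsv=cv2.cvtColor(p,cv2.COLOR_RGB2HSV).astype(int)
H,S,V=hsv[...,0],hsv[...,1],hsv[...,2]
m=np.zeros(H.shape,np.uint8); r=(slice(200,232),slice(265,290)); m[r]=((p[...,2].astype(int)-p[...,1]>-3)&(V>110))[r]
C=max(cv2.findContours(m,0,1)[0],key=cv2.contourArea)[:,0]
X=np.float32(ray("top",C,85.7)[:,:2]); R=cv2.minAreaRect(X); print(R); print(cv2.boxPoints(R)); 
n=np.array([.0906,.9959]);l=np.array([.9959,-.0906]);g=np.array([470.8,-103.9])
Y=np.c_[(X-g)@n,(X-g)@l]; print("edge fwd",Y[:,0].max(),"lateral",Y[:,1].min(),Y[:,1].max())
d=np.load("pics/top1.npz")["d"]; k=camera_params("top")
vs,us=np.nonzero(cv2.erode(m,np.ones((3,3)))); z=d[vs,us]; K=k["intrinsics"]
P=(np.c_[(us-K[0,2])/K[0,0]*z,(vs-K[1,2])/K[1,1]*z,z]-k["t"])@k["R"]
f=(P[:,:2]-g)@n; A=np.polyfit(f,P[:,2],1); print("height at edge",np.polyval(A,110),"heel",np.polyval(A,40),"std",np.std(P[:,2]-np.polyval(A,f)))
r=(slice(205,220),slice(243,258)); vs,us=np.mgrid[205:220,243:258]; vs=vs.ravel();us=us.ravel();z=d[vs,us];P=(np.c_[(us-K[0,2])/K[0,0]*z,(vs-K[1,2])/K[1,1]*z,z]-k["t"])@k["R"];print("lick top z",np.median(P[:,2]))
E
```

```text
((480.48089599609375, -19.87430763244629), (61.34023666381836, 52.44633483886719), 1.6237497329711914)
[[449.08002     5.469261 ]
 [450.56616   -46.956013 ]
 [511.88177   -45.217876 ]
 [510.39563     7.2073975]]
edge fwd 110.41661600559236 lateral -27.73155125747682 32.82804580825805
height at edge 83.14364693122457 heel 108.808664515854 std 93.44805233183871
lick top z 27.207062498160546
```

```bash
python3 -m inch '[[[0,0,2,0,1],[0,0,2.5,0,1],[0,0,1.5,0,1],[0,0,0.6,0,1],[0,0,0,0,1],[0,0,0,0,1]]]'; for i in 1; do python3 -m inch '[[[0,0,0.1,0,1],[0,0,0.1,0,1],[0,0,0,0,1]]]';  done; python3 -c "
from bench import *;import numpy as np
s=get_state();print(s['tcp_pos'],s['wrist_force'],s['wrist_torque'])"
```

```text
time: 8.88
tcp_pos: [471.0, -104.2, 243.2]
tool_rot: [180.0, 0.0, 84.8]
wrist_force: [-0.2, -0.1, -1.6]
finger_gap: 17.7
time: 9.25
tcp_pos: [470.7, -104.2, 240.7]
tool_rot: [-180.0, -0.0, 84.8]
wrist_force: [-0.4, -0.2, -1.2]
finger_gap: 17.5
[ 470.72500087 -104.17565589  240.66467927] [-0.41034002 -0.24625233 -1.23225861] [-0.0292553  -0.06163111 -0.02209085]
```

```bash
python3 -m inch '[[[0,0,0.1,0,1],[0,0,0,0,1]]]';  python3 -c "
from bench import *;s=get_state();print(s['tcp_pos'],s['wrist_force'],s['wrist_torque'])"; python3 -m inch '[[[0,0,0.05,0,1],[0,0,0,0,1]]]';  python3 -c "
from bench import *;s=get_state();print(s['tcp_pos'],s['wrist_force'],s['wrist_torque'])"
```

```text
time: 9.5
tcp_pos: [470.7, -104.2, 239.6]
tool_rot: [-180.0, -0.0, 84.8]
wrist_force: [0.6, -0.1, -0.9]
finger_gap: 18.0
[ 470.72048569 -104.1616388   239.5669446 ] [ 0.57828176 -0.13162926 -0.90210917] [-0.03968629 -0.07366202  0.02398365]
time: 9.75
tcp_pos: [470.7, -104.2, 239.1]
tool_rot: [-180.0, -0.0, 84.8]
wrist_force: [-0.4, -0.2, -1.5]
finger_gap: 17.8
[ 470.71576436 -104.16926555  239.09944398] [-0.37382146 -0.15704542 -1.45956943] [-0.04045446 -0.01807902  0.01205294]
```

```bash
python3 -m inch '[[[0,0,0.05,0,1],[0,0,0,0,1]]]';  python3 -c "
from bench import *;s=get_state();print(s['tcp_pos'],s['wrist_force'],s['wrist_torque'])"; python3 -m inch '[[[0,0,0.05,0,1],[0,0,0,0,1]]]';  python3 -c "
from bench import *;s=get_state();print(s['tcp_pos'],s['wrist_force'],s['wrist_torque'])"
```

```text
time: 10.0
tcp_pos: [470.7, -104.1, 238.6]
tool_rot: [-180.0, -0.0, 84.8]
wrist_force: [0.1, 0.3, -1.9]
finger_gap: 17.4
[ 470.74719492 -104.14880701  238.62056155] [ 0.11961437  0.29992638 -1.94407104] [-0.07455862 -0.06147551  0.03473919]
time: 10.25
tcp_pos: [470.7, -104.2, 238.1]
tool_rot: [-180.0, -0.0, 84.8]
wrist_force: [-0.5, -0.0, -2.0]
finger_gap: 17.6
[ 470.7395698  -104.15966087  238.10935707] [-0.45325637 -0.04120197 -2.03453942] [-0.01864421 -0.09515215  0.00055633]
```

```bash
python3 -m inch '[[[0.4,0,0.02,0,1],[0.5,0,0,0,1],[0.5,0,0,0,1],[0.3,0,0,0,1],[0.2,0,0,0,1],[0.2,0,0,0,1],[0.2,0,0,0,1]]]';  python3 -c "
from bench import *;s=get_state();print(s['tcp_pos'],s['wrist_force'],s['wrist_torque'])"; python3 -m inch '[[[0.15,0,0,0,1],[0.15,0,0,0,1],[0.15,0,0,0,1]]]';  python3 -c "
from bench import *;s=get_state();print(s['tcp_pos'],s['wrist_force'],s['wrist_torque'])"
```

```text
time: 11.12
tcp_pos: [472.8, -81.3, 237.9]
tool_rot: [-180.0, 0.0, 84.8]
wrist_force: [-0.4, -0.0, -2.3]
finger_gap: 17.5
[472.80610076 -81.26578094 237.90617964] [-0.36725918 -0.00230721 -2.29679684] [-0.2472579  -0.07975585 -0.04003829]
time: 11.5
tcp_pos: [473.2, -76.8, 237.9]
tool_rot: [-180.0, 0.0, 84.8]
wrist_force: [0.1, -2.7, -2.8]
finger_gap: 17.5
[473.22515855 -76.78174283 237.94004698] [ 0.05905165 -2.66393321 -2.82628015] [-0.47600232 -0.04012011 -0.00864016]
```

```bash
for k in 1; do python3 -m inch '[[[0.15,0,0,0,1],[0.15,0,0,0,1]]]';  python3 -c "
from bench import *;s=get_state();print(s['tcp_pos'],s['wrist_force'],s['wrist_torque'])"; python3 -m inch '[[[0.15,0,0,0,1],[0.15,0,0,0,1]]]';  python3 -c "
from bench import *;s=get_state();print(s['tcp_pos'],s['wrist_force'],s['wrist_torque'])"; done
```

```text
time: 11.75
tcp_pos: [473.5, -73.6, 237.9]
tool_rot: [-180.0, -0.0, 84.8]
wrist_force: [0.1, 0.3, -3.3]
finger_gap: 17.7
[473.52351228 -73.64150561 237.92515099] [ 0.11133256  0.2588805  -3.2620499 ] [-0.31229596 -0.08414055 -0.02244426]
time: 12.0
tcp_pos: [473.8, -70.7, 238.0]
tool_rot: [-180.0, -0.0, 84.8]
wrist_force: [-0.5, 0.1, -2.3]
finger_gap: 17.4
[473.78383029 -70.67439224 237.95322079] [-0.51249691  0.05901504 -2.28002078] [-0.26211755  0.00360984  0.02717448]
```

```bash
python3 -m inch '[[[0.2,0,0,0,1],[0.2,0,0,0,1],[0.2,0,0,0,1]]]';  python3 - <<'E'
from h import *
s=get_state();print(s['tcp_pos'],s['wrist_force'],s['wrist_torque'])
p,d=snapshot("top"); np.savez("pics/top2.npz",p=p,d=d); q,_=snapshot("scene")
a=cv2.resize(p[185:245,220:300],None,fx=4.8,fy=4.8,interpolation=2); u=proj("scene",[485,50,20])[0].astype(int)
b=cv2.resize(q[u[1]-35:u[1]+25,u[0]-40:u[0]+40],None,fx=4.8,fy=4.8,interpolation=2)
cv2.imwrite("pics/under.png",np.hstack([a,b])[:,:,::-1])
E
```

```text
time: 12.38
tcp_pos: [474.3, -64.7, 237.9]
tool_rot: [-180.0, -0.0, 84.8]
wrist_force: [0.5, -1.0, -2.2]
finger_gap: 17.8
[474.33654009 -64.6516886  237.93505733] [ 0.49627362 -0.96891182 -2.20409795] [-0.3405778  -0.07475142  0.00409811]
```

View pics/under.png

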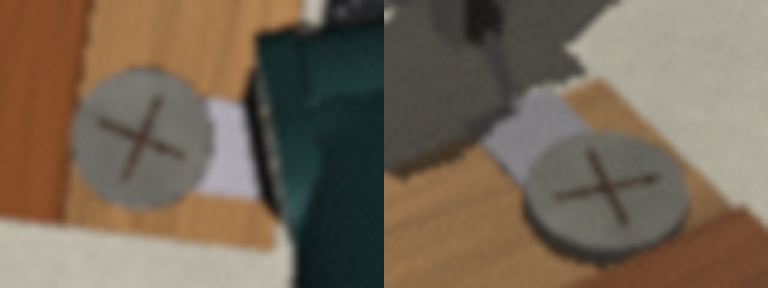

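The blade is under the near rim (left crop (205,145)) and centred on the lick, which rests against the step. I'll go 10 mm further in and start the lift.

```bash
python3 -m inch '[[[0.2,0,0,0,1],[0.2,0,0,0,1],[0.2,0,0,0,1],[0.2,0,0,0,1],[0.2,0,0,0,1],[0,0,0,0,1]]]'; python3 -m inch '[[[0.03,0,-0.34,0,1],[0.03,0,-0.34,0,1],[0.03,0,-0.34,0,1],[0.03,0,-0.34,0,1]]]';  python3 -m inch '[[[0.15,0,-0.35,0,1],[0.15,0,-0.35,0,1],[0.15,0,-0.35,0,1],[0.15,0,-0.35,0,1]]]'; python3 - <<'E'
from h import *
s=get_state();print(s['tcp_pos'],s['wrist_force'],s['wrist_torque'])
p,d=snapshot("top"); q,_=snapshot("scene")
a=cv2.resize(p[185:245,220:300],None,fx=4.8,fy=4.8,interpolation=2); u=proj("scene",[485,50,20])[0].astype(int)
b=cv2.resize(q[u[1]-40:u[1]+20,u[0]-40:u[0]+40],None,fx=4.8,fy=4.8,interpolation=2)
cv2.imwrite("pics/tilt.png",np.hstack([a,b])[:,:,::-1])
E
```

```text
time: 13.22
tcp_pos: [475.3, -54.7, 237.9]
tool_rot: [-180.0, -0.0, 84.8]
wrist_force: [-0.2, 0.2, -2.2]
finger_gap: 17.4
time: 13.72
tcp_pos: [475.4, -53.7, 251.8]
tool_rot: [180.0, -0.0, 84.8]
wrist_force: [0.2, -1.4, -1.3]
finger_gap: 17.4
time: 14.22
tcp_pos: [475.9, -47.6, 265.8]
tool_rot: [180.0, -0.0, 84.8]
wrist_force: [0.2, -1.6, -2.8]
finger_gap: 17.4
[475.9128767  -47.58058473 265.80151921] [ 0.19650924 -1.56577038 -2.83738804] [-0.53960284 -0.08055307 -0.00072574]
```

View pics/tilt.png

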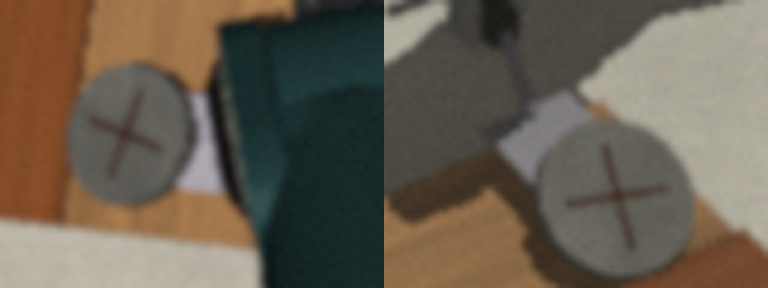

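The lick is tilted about 28° and rests on the blade with its far rim at the step, still centred. I'll carry on along the arc.

```bash
python3 -m inch '[[[0.19,0,-0.275,0,1],[0.19,0,-0.275,0,1],[0.19,0,-0.275,0,1],[0.19,0,-0.275,0,1]]]';  python3 -m inch '[[[0.24,0,-0.2,0,1],[0.24,0,-0.2,0,1],[0.24,0,-0.2,0,1],[0.24,0,-0.2,0,1]]]';python3 - <<'E'
from h import *
s=get_state();print(s['tcp_pos'],s['wrist_force'],s['wrist_torque'])
p,d=snapshot("top"); q,_=snapshot("scene")
a=cv2.resize(p[185:245,220:300],None,fx=4.8,fy=4.8,interpolation=2); u=proj("scene",[485,50,20])[0].astype(int)
b=cv2.resize(q[u[1]-40:u[1]+20,u[0]-40:u[0]+40],None,fx=4.8,fy=4.8,interpolation=2)
cv2.imwrite("pics/tilt2.png",np.hstack([a,b])[:,:,::-1])
E
```

```text
time: 14.82
tcp_pos: [476.6, -40.0, 276.8]
tool_rot: [180.0, -0.0, 84.8]
wrist_force: [-0.1, -1.0, -1.9]
finger_gap: 17.8
time: 15.32
tcp_pos: [477.5, -30.4, 284.7]
tool_rot: [-180.0, -0.0, 84.8]
wrist_force: [-0.1, -1.6, -2.2]
finger_gap: 17.4
[477.45185536 -30.40798856 284.65604632] [-0.13937085 -1.55749138 -2.20867257] [-0.35937149 -0.12920349 -0.00493115]
```

View pics/tilt2.png

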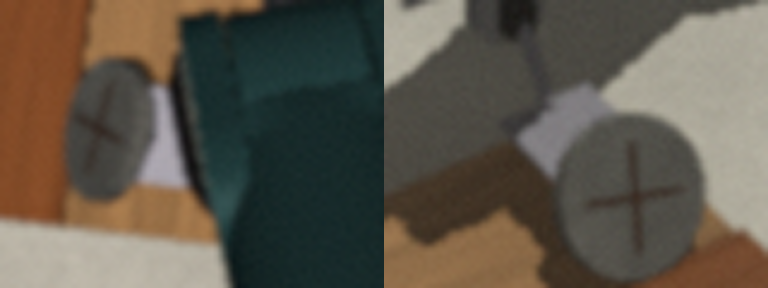

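The lick is at about 55–60°, on the blade and square to the step. I'll take it over the top.

```bash
python3 -m inch '[[[0.32,0,-0.11,0,1],[0.32,0,-0.11,0,1],[0.32,0,-0.11,0,1],[0.32,0,-0.11,0,1]]]';  python3 -m inch '[[[0.35,0,-0.04,0,1],[0.35,0,-0.04,0,1],[0.35,0,-0.04,0,1],[0.35,0,-0.04,0,1]]]'; python3 -m inch '[[[0.25,0,0,0,1],[0.25,0,0,0,1],[0.25,0,0,0,1],[0.25,0,0,0,1],[0.25,0,0,0,1],[0.25,0,0,0,1]]]';  python3 - <<'E'
from h import *
s=get_state();print(s['tcp_pos'],s['wrist_force'],s['wrist_torque'])
p,d=snapshot("top"); q,_=snapshot("scene"); np.savez("pics/top3.npz",p=p,d=d,q=q)
a=cv2.resize(p[135:245,190:290],None,fx=3.2,fy=3.2,interpolation=2); u=proj("scene",[500,70,20])[0].astype(int)
b=cv2.resize(q[u[1]-55:u[1]+55,u[0]-60:u[0]+60],None,fx=3.2,fy=3.2,interpolation=2)
cv2.imwrite("pics/over.png",np.hstack([a,b])[:,:,::-1])
E
```

```text
time: 15.92
tcp_pos: [478.6, -17.6, 289.0]
tool_rot: [-180.0, -0.0, 84.8]
wrist_force: [-0.9, 0.2, -1.7]
finger_gap: 17.6
time: 16.42
tcp_pos: [479.9, -3.6, 290.6]
tool_rot: [-180.0, -0.0, 84.8]
wrist_force: [0.3, 0.0, -1.8]
finger_gap: 17.3
time: 17.18
tcp_pos: [481.3, 11.2, 290.6]
tool_rot: [-180.0, -0.0, 84.8]
wrist_force: [-0.6, -0.0, -1.3]
finger_gap: 17.6
[481.27742384  11.22503888 290.56108573] [-0.59120012 -0.02322867 -1.28904282] [-0.00999083 -0.07573562 -0.00800672]
```

View pics/over.png

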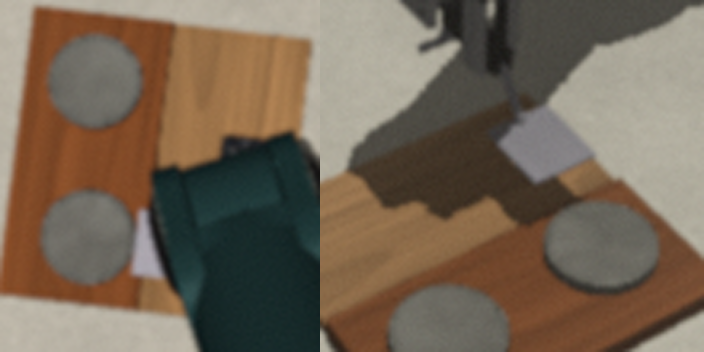

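The lick lies flat and scored side down on the upper level (left crop (87,237)), clear of the step. The turned lick at (95,80) is unmoved. Now I'll back off and set the spatula down beside the board.

```bash
python3 -m inch '[[[-2,0,-0.2,0,1],[-3.5,0,0,0,1],[-4,0,0,0,1],[-4,0,0,0,1],[-3,0,0,0,1],[-1.7,0,0.2,0,1],[0,0,1.5,0,1],[0,0,2,0,1],[0,0,1.5,0,1],[0,0,0.8,0,1],[0,0,0.3,0,1],[0,0,0,0,1]]]'; python3 -m inch '[[[0,0,0.1,0,1],[0,0,0.1,0,1],[0,0,0.1,0,1],[0,0,0,0,1]]]'; python3 -c "
from bench import *;s=get_state();print(s['tcp_pos'],s['wrist_force'],s['wrist_torque'])"
```

```text
time: 18.77
tcp_pos: [464.8, -170.1, 229.7]
tool_rot: [180.0, -0.0, 84.8]
wrist_force: [-0.3, 0.3, -1.9]
finger_gap: 17.6
time: 19.27
tcp_pos: [464.7, -170.2, 226.5]
tool_rot: [-180.0, -0.0, 84.8]
wrist_force: [-0.1, -0.1, -1.0]
finger_gap: 17.4
[ 464.69713829 -170.19883947  226.53290821] [-0.13536432 -0.07491201 -0.9957811 ] [-0.05233185 -0.08680743 -0.00453252]
```

```bash
python3 -m inch '[[[0,0,0.05,0,1],[0,0,0,0,1]]]'; python3 -m inch '[[[0,0,0.04,0,1],[0,0,0,0,1]]]';  python3 -c "
from bench import *;s=get_state();print(s['tcp_pos'],s['wrist_force'],s['wrist_torque'])"
```

```text
time: 19.52
tcp_pos: [464.7, -170.2, 226.0]
tool_rot: [-180.0, -0.0, 84.8]
wrist_force: [1.1, -0.6, -1.5]
finger_gap: 17.5
time: 19.77
tcp_pos: [464.7, -170.2, 225.6]
tool_rot: [-180.0, -0.0, 84.8]
wrist_force: [0.1, 0.1, -1.5]
finger_gap: 17.6
[ 464.6970424  -170.16981801  225.61436801] [ 0.10085629  0.08839279 -1.53128848] [ 0.00566746 -0.08781605  0.00405321]
```

```bash
python3 -m inch '[[[0,0,0.02,0,1],[0,0,0,0,0.55],[0,0,0,0,0.5],[0,0,0,0,0.3],[0,0,0,0,0],[0,0,0,0,-0.5],[0,0,0,0,-1],[0,0,0,0,-1],[0,0,0,0,-1],[0,0,0,0,-1]]]'; python3 -m inch '[[[0,0,-0.5,0,-1],[0,0,-2,0,-1],[0,0,-4,0,-1],[0,0,-5,0,-1],[0,0,-4,0,-1],[-5,0,-2,0,-1],[-6,0,0,0,-1],[-6,0,0,0,-1],[-6,0,0,0,-1],[-5,0,0,0,-1],[0,0,0,0,-1]]]'; python3 - <<'E'
from h import *
p,d=snapshot("top"); q,_=snapshot("scene"); np.savez("pics/end.npz",p=p,d=d,q=q)
o=np.hstack([p[100:330,150:450],q[100:330,140:440]]); cv2.imwrite("pics/end.png",cv2.resize(o,None,fx=1.33,fy=1.33,interpolation=2)[:,:,::-1])
hsv=cv2.cvtColor(p,cv2.COLOR_RGB2HSV).astype(int);S,V=hsv[...,1],hsv[...,2]
for nm,b in(("a",(203,237,143,177)),("b",(200,235,190,228))):
    m=np.zeros(S.shape,np.uint8);r=(slice(b[2],b[3]),slice(b[0],b[1]));m[r]=((S<60)&(V<135)&(V>60))[r]
    C=max(cv2.findContours(m,0,1)[0],key=cv2.contourArea); e=cv2.fitEllipse(C); c=ray("top",e[0],34)[0]
    a=np.radians(-5.2);n=np.array([-np.sin(a),np.cos(a)]); K=camera_params("top");y,x=np.nonzero(cv2.erode(m,np.ones((3,3))));z=d[y,x];k=K["intrinsics"]
    P=(np.c_[(x-k[0,2])/k[0,0]*z,(y-k[1,2])/k[1,1]*z,z]-K["t"])@K["R"]; A=np.linalg.lstsq(np.c_[P[:,:2],np.ones(len(P))],P[:,2],rcond=None)[0]
    print(nm,c.round(1),"n",c[:2]@n,"top z",np.median(P[:,2]),"slope",A[:2])
m=np.zeros(S.shape,np.uint8); m[210:300,300:380]=(V<45)[210:300,300:380]; C=max(cv2.findContours(m,0,1)[0],key=cv2.contourArea)[:,0]; print("handle",cv2.minAreaRect(np.float32(ray("top",C,56)[:,:2])))
E
```

```text
time: 21.02
tcp_pos: [464.7, -170.2, 225.4]
tool_rot: [-180.0, -0.0, 84.8]
wrist_force: [0.2, 0.1, -0.8]
finger_gap: 89.7
time: 22.4
tcp_pos: [437.6, -452.5, 399.9]
tool_rot: [-180.0, 0.0, 84.5]
wrist_force: [0.1, 1.0, -0.1]
finger_gap: 93.7
a [647.6 169.2  34. ] n 227.20179873715313 top z 35.32752846083319 slope [-2.65062349 -1.96195849]
b [499.6 173.6  34. ] n 218.1233450387562 top z 35.454456533105024 slope [-0.69804999 -1.20229555]
handle ((465.07666015625, -187.9364776611328), (75.28938293457031, 12.167752265930176), 84.48577880859375)
```

View pics/end.png

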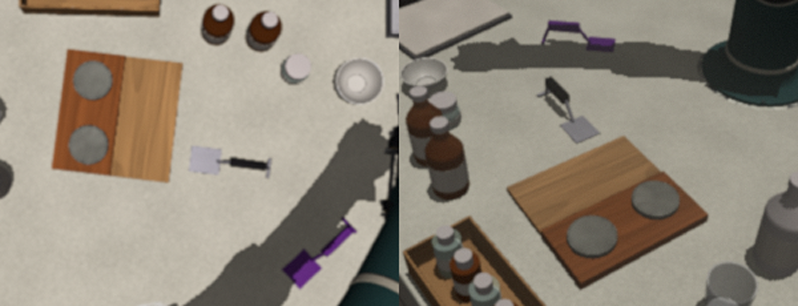

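The final picture shows both discs on the upper level, the spatula upright beside the board at left (230,162), and everything else in place.

```bash
python3 -c "
from bench import *;print(job_done())"
```

```text
the job is handed in; nothing more can be done
None
```

The lick is turned over and lies on the upper level, and the spatula is back on the table beside the board, released and standing as before. I slid the blade under the near rim, tipped the lick up against the step and over, then set the spatula down and backed the arm away. The simulated time was about 22.5 s of the 61 s allowed.

**Last checks that agreed:**
- **Lick position:** it has no cross showing. Its centre is about 55 mm past the step, so the whole disc is on the upper level. Its top is at z ≈ 35 mm, within about 1 mm of what it should be (34 mm) and the same as the turned lick's.
- **Turned lick:** it moved less than 1 mm between the first and last pictures.
- **Spatula:** the handle was found within about 2 mm of where I put it down.
- **Other things:** those seen in the last picture look undisturbed. I did not measure them.
- **Wrist force:** it read at most about 4 N at the end of each move, so the blade went in with a light touch.

**Checks that disagreed:**
- **Tilt of the discs:** fitting a plane to the depth readings gave impossible slopes, even for the untouched disc, because of bad depth pixels at the edges. I relied on the median heights and the picture to judge that the lick lies flat.
- **Step position:** two ways of locating it differed by about 4 mm. The blade met resistance about where the disc should have reached the step.

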